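# Register the print pallet on the screen press

## Task

Slide the print pallet flat along the base of the screen press, between the near and far rest pillars and past them to the registration stops, without the pallet or the robot touching any pillar. Push it squarely onto the two screws of the rear stop and hold it pressed there for half a second, then slide it along them onto the screw of the side stop and hold it pressed there the same way: each time feel it bear on the stop with about a kilo of push (10 N), never more than one and a half (15 N), which would knock the stop out of register. Leave it resting against both stops, and leave the ink jar, cup and spatula where they are.

Things in the scene. Friction and masses are not known exactly. Their poses are not given: they have to be found in the camera images.
- press: Press base: black plate 400 mm (x) by 620 mm (y), fixed to the bench at a small yaw. Origin: centre of its underside, at bench height; its flat upper face is 22 mm higher. x points away from the robot to the hinge bar with two empty clamps along the far edge (x 165 to 200 mm, up to 82 mm above the bench), y to the left. Pillars and stops are fixed to it, axes parallel to its own.
- pallet_center (a point): Print pallet: loose flat board 100 mm (its x) by 120 mm (its y) by 20 mm, grey, paper and pale tape on top, too wide to grip; 0.19 to 0.34 kg, so sliding it takes 1 to 4 N, more if the pusher also bears down on it. The point is its centre, 10 mm above the press base. It starts at the right front of the base, its x axis within 0.25 rad of the press's x; registered, its +x edge bears on the rear stop, its +y edge on the side stop.
- pillar_near: Screen rest pillar: steel threaded rod with black rubber tip on a round magnetic foot, 44 mm high, widest at its foot (24 mm across, 12 mm high), fixed upright on the base, the nearer to the robot of the two in the middle. Origin: centre of its foot, on the base's upper face.
- pillar_far: Screen rest pillar of the same kind and size, the farther from the robot of the two in the middle. The pallet fits between the near and far pillars (131 to 181 mm clear, foot to foot, along the press's x).
- pillar_corner: Third rest pillar of the same kind and size, at the left front corner of the base.
- rear_stop: Rear stop: aluminium bracket, 120 mm along y, 22 mm high. Origin: foot of its front face, in the middle, on the base; x away from the robot, y left. Two brass-nosed screws (noses flat, 12 mm across and long, centred 38 mm either side, 10 mm above the base) stand out of the face towards the robot by 6 to 26 mm, both alike, as last set: that is not measured. They hold rigidly.
- side_stop: Side stop: smaller bracket at the left, 44 mm along x, 22 mm high, with one screw of the same kind that stands out of its right-hand face, towards -y, by 6 to 26 mm, not measured either and set apart from the rear ones. Origin: foot of that face, in the middle (under the screw), on the base; x away from the robot, y left, into the bracket.
- ink_jar: Bystander: closed white jar with black cap, 56 mm across and 75 mm high, standing at the right rear of the base. Origin: centre of its underside.
- cup: Bystander: white cup, 72 mm across, 80 mm high, on the bench to the left. Origin: centre of its underside.
- spatula: Bystander: ink spatula with wooden handle, lying on the bench to the right. Origin at the middle, underside.
Things that resemble listed ones, but are neither listed nor needed, are in the scene too. Of the things that look like the part that bears pallet_center, the largest one is meant.

How it is judged:
By the outcome, as a careful person would: the job done as asked, in the order asked, and still so for the second after the job is handed in, with the robot touching nothing.
It also fails if it takes over 72 s, if anything falls off the work surface, if the arm or the gripper's body presses on something with over 40 N, if the wrist force passes 120 N, or if a joint passes its speed limit or range.

## Robot

A 6-joint arm with a two-finger parallel gripper is mounted at the origin on the work surface. World frame = base frame: x ahead of the robot, y to its left, z up, the work surface at z = 0. Lengths are in m, angles in rad, forces in N, time in s.
With the tool pointing down it reaches from about 0.35 to 0.725 m from the base axis. Payload 6 kg.
Tool frame: the origin (TCP) lies between the finger pads; the fingertips stand 11 mm ahead of it and the grasp point (between the pads) lies 8 mm behind it; x points along the fingers, y is the direction in which the jaws open and shut, and the axes are right-handed (so a half turn about x gives the same grasp; the last joint's range is limited). The gripper opens to 85 mm and grips with 20 to 120 N. Pads are 22 mm wide; open, the fingers measure 114 mm over their backs; the gripper's body (76 mm by 85 mm) begins 54 mm behind the grasp point. The pads swing forward as they close: fully open they stand 13 mm farther back than shut.
Start: joints at [-0.992, 0.04, 0.085, 0, -1.615, -0.334], TCP at [0.145, -0.582, 0.242] pointing down, gripper open.
Joint ranges: [-2.56, 2.56], [-1.29, 2.01], [-1.08, 1.49], [-3.29, 1.98], [-2.81, -0.18], [-2.99, 2.99]. Speed limits (rad/s): [2.57, 2.57, 3.01, 3.14, 3.14, 3.14].

## Interface

Orientations are given as a unit quaternion [w, x, y, z].
In Python, from plant import get_obs, get_image, close_job gives the robot as it stands.
- The arm moves only by the shell command python3 -m creep 'ROWS' [OPENING] [FORCE]. ROWS is a JSON object of lists of equal length, an entry for each row: "dp": the shift along the tool's x, y, z in m, a list of three; "turn": the turn, a rotation vector about the tool's x, y, z in rad, a list of three. In form: {"dp": [[tx, ty, tz], ...], "turn": [[ax, ay, az], ...]}. A call has 1 to 20 rows; each row is the pose to reach, as a shift and turn from the pose commanded when the call began, along the tool's axes at that moment; what a row does not reach only later rows make up. A row lasts 1/8 s, in which the tool goes at most 62.5 mm and 10.7 degrees, less where a joint would pass 70% of its speed; a pose out of reach is approached as far as the arm can. A call with a gripper value outside its range is refused whole. OPENING is the closure, from 0 (fully open) to 1 (shut), set as the call begins (- or left out, the last holds). The fingers move at their own pace and stop on an object; FORCE is the grip in N (left out, the last holds). Time passes only in rows, so rows that repeat a pose let the fingers close. It gives the time, the measured TCP pose, the force and the opening at its end, in the units of the state.
- get_obs(): the state, without advancing time (a new reading comes with each control period).
- get_image(name): name is "scene" or "side" or "wrist"; returns a dict with "image" (400x640x3 uint8, blue, green, red), "camera_matrix" (3x3 intrinsics, pixels), "cam_to_world" (4x4, takes a point from camera to world coordinates). Camera axes: x right, y up, looking along -z (the intrinsics and any distortion apply to the point x, -y, -z); pixel columns grow to the right and rows downward; lengths in m; the calibration is good to about 2 mm. The wrist camera is an equidistant fisheye: a pixel r from the principal point sees the ray r / f radians off the axis. A picture is of the moment at which its call begins. There is no depth.
- close_job(): hands the job in, once; it reports no verdict.
The state is a dict: "t": time; "joint_positions": joint angles; "dq": joint speeds; "joint_efforts": joint torques, N m; "tcp_pos": TCP position; "ee_rot": TCP orientation; "wrist_force": force on the tool from outside, world axes, zero at the start; "ft_torque": the same for the moment, N m; "opening": finger opening in m.
Only numpy, scipy, OpenCV 4.12 (cv2) and the standard library are available. Lean on these libraries where they do the work, as an engineer would, in place of code of your own. Each camera call takes 0.05 s, during which the arm holds its last target. There are 200 camera calls.

## Working session

There is one attempt and no reset: what is moved stays moved. The work goes in short steps, Python scripts to look and compute and a shell command to move; the robot and the scene stay as the last step left them, time stands still between calls to the robot, and variables do not carry over. Pictures are saved under pics/ and viewed, about 8 in all and at most 12, crops included, and the job is handed in when it is done.

```bash
ls; mkdir -p pics; cat > h.py <<'E'
import numpy as np, cv2, json
from plant import get_obs, get_image
def save(n,f):
    d=get_image(n); cv2.imwrite(f'pics/{f}.png',d['image'])
    np.savez(f'pics/{f}.npz',K=d['camera_matrix'],T=d['cam_to_world'],im=d['image']); return d
def load(f): return np.load(f'pics/{f}.npz')
def ray(d,u,v,fish=False):
    K,T=d['K'],d['T']; x=(u-K[0,2])/K[0,0]; y=(v-K[1,2])/K[1,1]
    if fish:
        r=np.hypot(x,y); s=np.sin(r)/r if r>1e-9 else 1; c=np.array([x*s,-y*s,-np.cos(r)])
    else: c=np.array([x,-y,-1.])
    return T[:3,3],T[:3,:3]@c
def at(d,u,v,z,fish=False):
    o,r=ray(d,u,v,fish); return o+r*(z-o[2])/r[2]
def px(d,P,fish=False):
    K,T=d['K'],d['T']; c=T[:3,:3].T@(np.asarray(P)-T[:3,3]); x,y,z=c[0],-c[1],-c[2]
    if fish:
        h=np.hypot(x,y); th=np.arctan2(h,z); x,y=x/h*th,y/h*th
    else: x,y=x/z,y/z
    return np.array([K[0,0]*x+K[0,2],K[1,1]*y+K[1,2]])
E
python3 - <<'E'
from h import *
for n in ('scene','side','wrist'):
    d=save(n,n+'0'); print(n,d['camera_matrix'].round(1).tolist(),d['cam_to_world'].round(3).tolist())
a=load('scene0')['im'];b=load('side0')['im']
o=get_obs();print({k:np.round(v,4).tolist() for k,v in o.items()})
E
```

```text
pics
scene [[366.1, 0.0, 318.8], [0.0, 366.1, 200.0], [0.0, 0.0, 1.0]] [[0.332, -0.734, 0.592, 1.334], [0.943, 0.248, -0.221, -0.306], [0.015, 0.632, 0.775, 1.113], [0.0, 0.0, 0.0, 1.0]]
side [[363.9, 0.0, 320.9], [0.0, 363.9, 201.0], [0.0, 0.0, 1.0]] [[-0.733, 0.432, -0.525, -0.045], [-0.68, -0.474, 0.559, 0.606], [-0.008, 0.767, 0.641, 0.768], [0.0, 0.0, 0.0, 1.0]]
wrist [[309.7, 0.0, 320.4], [0.0, 309.7, 197.8], [0.0, 0.0, 1.0]] [[-0.242, -0.925, -0.292, 0.07], [0.97, -0.23, -0.073, -0.6], [0.001, -0.301, 0.954, 0.372], [0.0, 0.0, 0.0, 1.0]]
{'t': 0.15, 'joint_positions': [-0.9923, 0.0407, 0.084, -0.0003, -1.6155, -0.3337], 'dq': [-0.0013, -0.0032, 0.0039, 0.002, 0.0002, -0.0013], 'joint_efforts': [-0.0019, -36.8618, 34.7691, 6.9362, -0.0044, -0.0], 'tcp_pos': [0.1454, -0.5819, 0.2415], 'ee_rot': [0.7017, -0.0859, 0.7019, 0.0868], 'wrist_force': [0.1105, -0.1224, 0.0799], 'ft_torque': [0.0014, 0.0298, 0.0139], 'opening': 0.0853}
```

View pics/scene0.png

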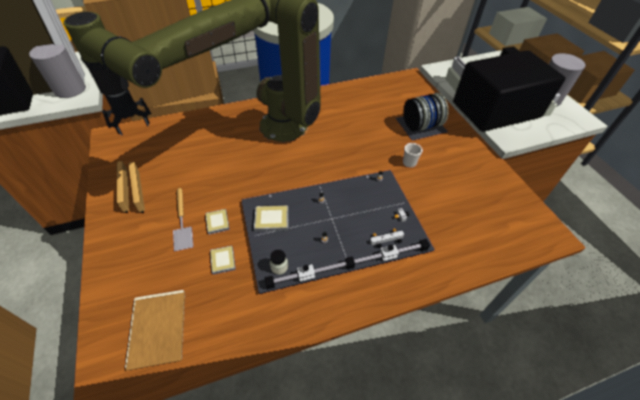

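View pics/side0.png

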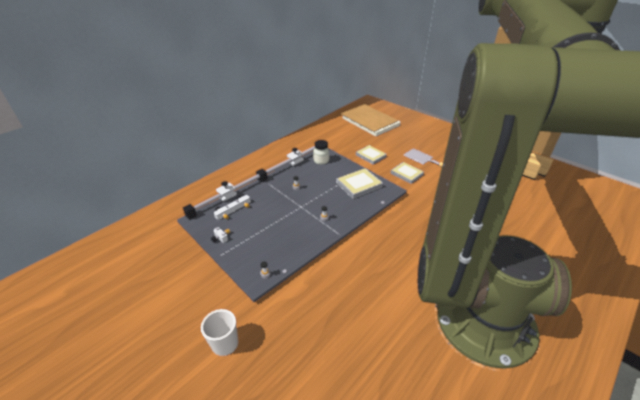

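The scene view shows the black plate with corners near (243,199), (391,171), (432,248) and (261,291). Three boards could be the pallet: the large one on the plate at (271,217), and two smaller ones on the bench at (217,221) and (222,260). I take the one on the plate, because it is the largest and sits at the right front. The pillars are at (322,200), (325,238) and (380,177), the rear stop at (387,238), and the side stop at (402,214).

```bash
python3 - <<'E'
from h import *
d=load('scene0'); s=load('side0')
for n,u,v,z in [('cFR',243,199,.022),('cFL',391,171,.022),('cBL',432,248,.022),('cBR',261,291,0.022),('pal',271,217,.042),('pn',322,202,.022),('pf',325,241,.022),('pc',380,179,.022),('rear',387,240,.03),('sidest',402,216,.03),('jar',279,270,.022),('cup',413,164,0)]:
    print(n,at(d,u,v,z).round(3))
print('side')
for n,u,v,z in [('pal',360,182,.042),('pn',324,219,.022),('pf',296,188,.022),('pc',265,276,.022),('rear',232,208,.03),('sst',221,236,.03)]:
    print(n,at(s,u,v,z).round(3))
E
```

```text
cFR [ 0.402 -0.269  0.022]
cFL [0.45  0.339 0.022]
cBL [0.831 0.308 0.022]
cBR [ 0.794 -0.294  0.022]
pal [ 0.535 -0.191  0.042]
pn [0.513 0.013 0.022]
pf [ 0.683 -0.036  0.022]
pc [0.476 0.276 0.022]
rear [0.754 0.17  0.03 ]
sidest [0.677 0.269 0.03 ]
jar [ 0.741 -0.22   0.022]
cup [0.425 0.46  0.   ]
side
pal [ 0.521 -0.185  0.042]
pn [0.502 0.012 0.022]
pf [ 0.674 -0.037  0.022]
pc [0.468 0.273 0.022]
rear [0.74  0.173 0.03 ]
sst [0.664 0.268 0.03 ]
```

```bash
cat >> h.py <<'E'
from scipy.spatial.transform import Rotation as R
def pose():
    o=get_obs(); q=o['ee_rot']; return np.array(o['tcp_pos']),R.from_quat([q[1],q[2],q[3],q[0]]),o
def plan(p,yaw=None,hold=None):
    """yaw: world heading of tool z (push direction if +); tool x down."""
    p0,r0,o=pose(); r1=r0
    if yaw is not None:
        z=np.array([np.cos(yaw),np.sin(yaw),0]); x=np.array([0,0,-1.]); y=np.cross(z,x)
        r1=R.from_matrix(np.c_[x,y,z])
    dp=r0.inv().apply(np.asarray(p)-p0); t=(r0.inv()*r1).as_rotvec()
    print('dp',dp.round(4).tolist(),'turn',t.round(4).tolist(),'deg',np.degrees(np.linalg.norm(t)).round(1),'len',np.linalg.norm(dp).round(3)); return dp,t
E
python3 - <<'E'
from h import *
p,r,o=pose(); print(r.as_matrix().round(3))
d=load('wrist0'); print('cam in tool',r.inv().apply(d['T'][:3,3]-p).round(3), 'look',r.inv().apply(-d['T'][:3,2]).round(3))
for yaw in (1.5,-1.64): plan([0.50,0.06,0.34],yaw)
plan([0.50,0.06,0.34],-0.07)
E
```

```text
[[-0.    -0.242  0.97 ]
 [ 0.001  0.97   0.242]
 [-1.     0.001 -0.   ]]
cam in tool [-0.131  0.001 -0.078] look [ 0.954 -0.001  0.301]
dp [-0.0978, 0.5369, 0.4996] turn [-1.2552, 0.0008, -0.0013] deg 71.9 len 0.74
dp [-0.0978, 0.5369, 0.4996] turn [1.8848, -0.0014, -0.0008] deg 108.0 len 0.74
dp [-0.0978, 0.5369, 0.4996] turn [0.3148, -0.0003, -0.0014] deg 18.0 len 0.74
```

```bash
python3 -m creep '{"dp":[[-0.05,0.05,0.03],[-0.118,0.498,0.407],[-0.118,0.498,0.407],[-0.118,0.498,0.407],[-0.118,0.498,0.407],[-0.118,0.498,0.407],[-0.118,0.498,0.407],[-0.118,0.498,0.407],[-0.118,0.498,0.407],[-0.118,0.498,0.407],[-0.118,0.498,0.407],[-0.118,0.498,0.407],[-0.118,0.498,0.407],[-0.118,0.498,0.407],[-0.118,0.498,0.407],[-0.118,0.498,0.407]],"turn":[[0,0,0],[0.315,0,0],[0.315,0,0],[0.315,0,0],[0.315,0,0],[0.315,0,0],[0.315,0,0],[0.315,0,0],[0.315,0,0],[0.315,0,0],[0.315,0,0],[0.315,0,0],[0.315,0,0],[0.315,0,0],[0.315,0,0],[0.315,0,0]]}'
python3 - <<'E'
from h import *
save('wrist','w1'); p,r,o=pose(); print(o['t'],p,np.round(o['joint_positions'],3),np.round(o['dq'],3))
E
```

```text
t: 2.15
tcp_pos: [0.4194, -0.0008, 0.3605]
ee_rot: [0.707, 0.025, 0.707, -0.025]
wrist_force: [0.5, -0.2, 0.1]
opening: 0.0854
2.2 [ 0.41946938 -0.00070046  0.36039032] [ 0.486 -0.393 -0.074 -0.    -1.889 -2.128] [ 0.002  0.003  0.001 -0.001  0.001 -0.   ]
```

View pics/w1.png

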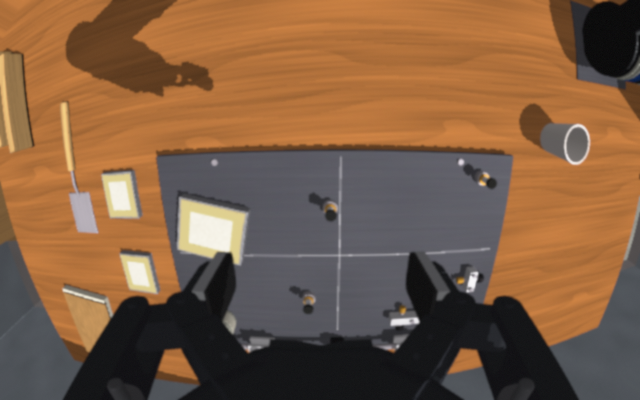

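This wrist view shows the pallet at (211,228). The near pillar foot is at (330,212), the far one at (308,300), and the corner pillar at (485,180). The rear stop at (405,320) and side stop at (473,282) are partly hidden by the fingers. I will rectify this view to a plan at plate height to measure on.

```bash
cat >> h.py <<'E'
def bird(d,z,x0,x1,y0,y1,s,fish=True):
    """plan view: columns = -y.. (left of image = +y), rows = -x (top = far)"""
    xs=np.arange(x1,x0,-1/s); ys=np.arange(y1,y0,-1/s)
    X,Y=np.meshgrid(xs,ys,indexing='ij'); K,T=d['K'],d['T']
    c=(np.stack([X,Y,np.full_like(X,z)],-1)-T[:3,3])@T[:3,:3]; x,y,w=c[...,0],-c[...,1],-c[...,2]
    if fish:
        h=np.hypot(x,y); th=np.arctan2(h,w)/h; x,y=x*th,y*th
    else: x,y=x/w,y/w
    return cv2.remap(d['im'],(K[0,0]*x+K[0,2]).astype('f4'),(K[1,1]*y+K[1,2]).astype('f4'),cv2.INTER_CUBIC)
def grid(b,x1,y1,s,step=.05):
    b=b.copy()
    for k in range(-20,40):
        v=k*step; r=int((x1-v)*s); c=int((y1-v)*s)
        if 0<=r<b.shape[0]: cv2.putText(b,f'{v:.2f}',(0,r),0,.35,(0,255,255),1); cv2.line(b,(0,r),(8,r),(0,255,255),1)
        if 0<=c<b.shape[1]: cv2.putText(b,f'{v:.2f}',(c,b.shape[0]-2),0,.35,(0,255,255),1); cv2.line(b,(c,b.shape[0]-12),(c,b.shape[0]-18),(0,255,255),1)
    return b
E
python3 - <<'E'
from h import *
d=load('w1'); s=1150
b=bird(d,.022,.38,.86,-.32,.36,s); b=cv2.convertScaleAbs(b,alpha=1.6,beta=10)
cv2.imwrite('pics/b1.png',grid(b,.86,.36,s)); print(b.shape)
E
```

```text
(552, 782, 3)
```

View pics/b1.png

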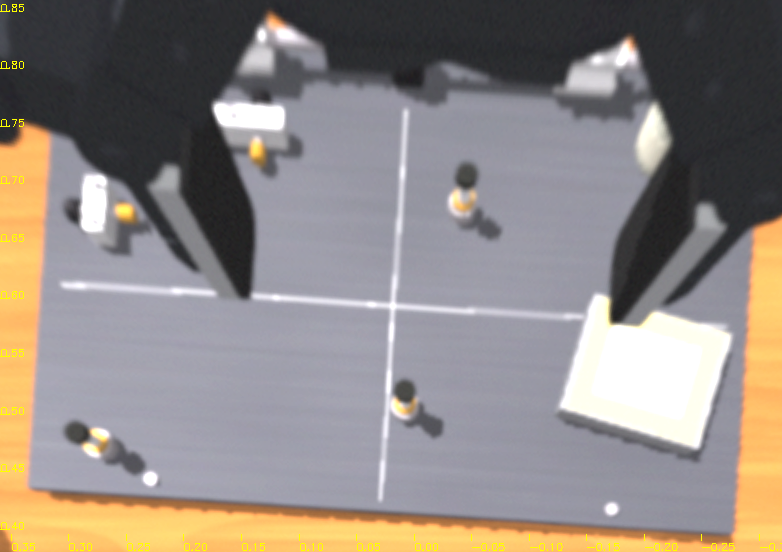

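The plan view (z = 0.022, 1150 px/m) gives these positions:
- **Press:** its yaw is about −0.065, from the white lines.
- **Pillars:** near foot at (404,412), far foot at (462,210).
- **Pallet:** its top corners are near (597,295), (732,337), (700,443) and (565,402), so its yaw is about −0.32.
- **Screws:** rear nose tip at (258,163), side nose tip at (136,212).

The sizes and clearances agree with the ones given. The plan is to push the pallet +x′ by about 47 mm to square it, then +y′ through the gap, then onto the rear and side stops. I use two part-open fingers as a two-point pusher.

```bash
cat >> h.py <<'E'
PSI=-0.065
EX=np.array([np.cos(PSI),np.sin(PSI)]); EY=np.array([-EX[1],EX[0]])
def W(xp,yp,z): return np.r_[xp*EX+yp*EY,z]
def P(p): return np.array([p[:2]@EX,p[:2]@EY,p[2]])
E
python3 - <<'E'
from h import *
plan(W(.443,-.16,.15),PSI)
E
```

```text
dp [0.2103, -0.1865, 0.0254] turn [-0.006, 0.0002, -0.0003] deg 0.3 len 0.282
```

```bash
python3 -m creep '{"dp":[[0.21,-0.1865,0.0254],[0.21,-0.1865,0.0254],[0.21,-0.1865,0.0254],[0.21,-0.1865,0.0254],[0.21,-0.1865,0.0254],[0.21,-0.1865,0.0254],[0.21,-0.1865,0.0254],[0.21,-0.1865,0.0254]],"turn":[[-0.006,0,0],[-0.006,0,0],[-0.006,0,0],[-0.006,0,0],[-0.006,0,0],[-0.006,0,0],[-0.006,0,0],[-0.006,0,0]]}' 0.3 40
python3 - <<'E'
from h import *
save('wrist','w2'); p,r,o=pose(); print(o['t'],p,P(p),o['opening'])
d=load('w2'); b=bird(d,.042,.40,.66,-.32,-.05,2000); c=d['im'][200:400,140:500]
c=cv2.resize(c,None,fx=1.5,fy=1.5); b=grid(b,.66,-.05,2000); b=cv2.resize(b,None,fx=.6,fy=.6)
H=max(b.shape[0],c.shape[0])
o2=np.zeros((H,b.shape[1]+c.shape[1],3),np.uint8); o2[:b.shape[0],:b.shape[1]]=b; o2[:c.shape[0],b.shape[1]:]=c
print(b.shape,c.shape); cv2.imwrite('pics/c2.png',cv2.convertScaleAbs(o2,alpha=1.5))
E
```

```text
t: 3.2
tcp_pos: [0.4326, -0.1875, 0.1518]
ee_rot: [0.708, 0.022, 0.706, -0.022]
wrist_force: [-0.5, -0.6, -1.1]
opening: 0.0597
3.25 [ 0.43253283 -0.18750013  0.15163793] [ 0.44379835 -0.15900934  0.15163793] 0.06003344621780643
(312, 324, 3) (300, 540, 3)
```

View pics/c2.png

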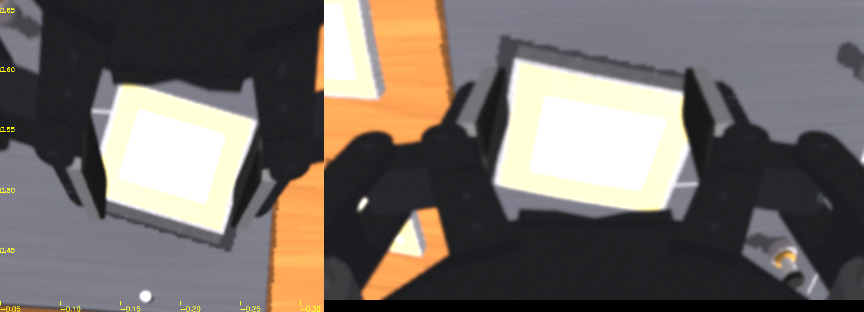

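The crop confirms the pallet: largest board, corners near (120,84), (257,120) and (225,235), centre about (0.527, −0.195). The inner corners of the fingertips show at about (505,68) and (686,70). I will work out the tip height from those.

```bash
python3 - <<'E'
from h import *
d=load('w2'); p=np.array([.4325,-.1875,.1516]); _,r,_=pose()
for (u,v,y) in [(260.7,245.5,-.03),(381,246.5,.03),(257,245,-.034),(385,246,.034)]:
    o,k=ray(d,u,v,True); o=r.inv().apply(o-p); k=r.inv().apply(k)
    t=(y-o[1])/k[1]; print((o+t*k).round(4))
plan(W(.443,-.16,.046),PSI)
E
```

```text
[ 0.0092 -0.03   -0.008 ]
[ 0.0026  0.03   -0.0107]
[ 0.0182 -0.034  -0.0038]
[ 0.0112  0.034  -0.0066]
dp [0.1056, -0.001, -0.001] turn [0.002, 0.0023, -0.0001] deg 0.2 len 0.106
```

```bash
python3 -m creep '{"dp":[[0.05,-0.001,-0.001],[0.1,-0.001,-0.001],[0.1155,-0.001,-0.001],[0.1155,-0.001,-0.001]],"turn":[[0.002,0.0023,0],[0.002,0.0023,0],[0.002,0.0023,0],[0.002,0.0023,0]]}'
python3 -m creep '{"dp":[[0,0,0.012],[0,0,0.02],[0,0,0.027],[0,0,0.034],[0,0,0.041],[0,0,0.048],[0,0,0.055],[0,0,0.062],[0,0,0.069],[0,0,0.075],[0,0,0.08],[0,0,0.084],[0,0,0.084]],"turn":[[0,0,0],[0,0,0],[0,0,0],[0,0,0],[0,0,0],[0,0,0],[0,0,0],[0,0,0],[0,0,0],[0,0,0],[0,0,0],[0,0,0],[0,0,0]]}'
python3 - <<'E'
from h import *
save('wrist','w3'); p,r,o=pose(); print(o['t'],p,P(p),o['wrist_force'])
d=load('w3'); s=1800; b=bird(d,.042,.50,.72,-.32,.08,s); b=cv2.convertScaleAbs(b,alpha=1.4)
cv2.imwrite('pics/b3.png',grid(b,.72,.08,s))
E
```

```text
t: 3.75
tcp_pos: [0.4311, -0.189, 0.0354]
ee_rot: [0.706, 0.023, 0.708, -0.023]
wrist_force: [0.4, -0.5, 0.7]
opening: 0.0596
t: 5.38
tcp_pos: [0.5152, -0.1945, 0.0345]
ee_rot: [0.706, 0.024, 0.707, -0.023]
wrist_force: [-0.2, -0.1, 0.6]
opening: 0.0596
5.425 [ 0.51516619 -0.19446191  0.03447451] [ 0.52670941 -0.16058903  0.03447451] [-0.09444239  1.19916319 -0.11811405]
```

View pics/b3.png

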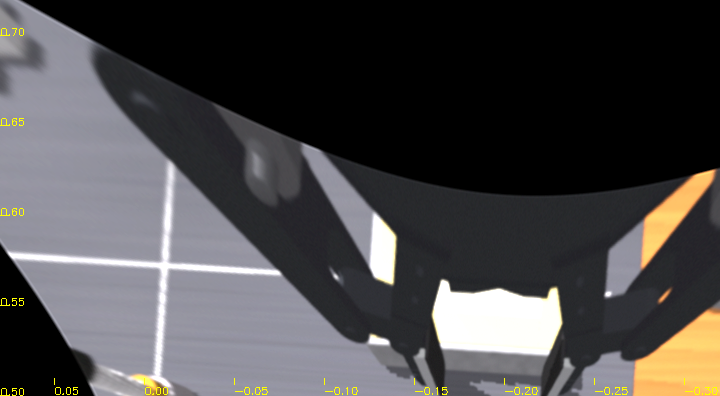

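The front edge of the pallet is at (372,338) to (565,355). That puts it at x′ ≈ 0.537, square to the press within about 0.03 rad, with its centre at about (0.587, −0.152) in press axes. This lines it up with the gap, where x′ must lie between 0.562 and 0.616. Next I go to its right side.

```bash
python3 -m creep '{"dp":[[0,0,-0.02],[-0.05,0,-0.02],[-0.095,-0.03,0],[-0.095,-0.06,0.03],[-0.095,-0.092,0.06],[-0.095,-0.092,0.06],[-0.095,-0.092,0.06],[-0.095,-0.092,0.06],[-0.095,-0.092,0.06],[-0.095,-0.092,0.06],[-0.095,-0.092,0.06],[-0.095,-0.092,0.06],[-0.095,-0.092,0.06]],"turn":[[0,0,0],[0,0,0],[-0.17,0,0],[-0.34,0,0],[-0.51,0,0],[-0.68,0,0],[-0.85,0,0],[-1.02,0,0],[-1.19,0,0],[-1.36,0,0],[-1.53,0,0],[-1.571,0,0],[-1.571,0,0]]}'
python3 - <<'E'
from h import *
save('wrist','w4'); p,r,o=pose(); print(o['t'],p,P(p),np.round(o['joint_positions'],2),o['wrist_force'])
plan(W(.587,-.253,.036),PSI+np.pi/2)
d=load('w4'); s=1500; b=bird(d,.042,.48,.74,-.30,.22,s); b=cv2.convertScaleAbs(b,alpha=1.4)
cv2.imwrite('pics/b4.png',grid(b,.74,.22,s))
E
```

```text
t: 7.05
tcp_pos: [0.5689, -0.2903, 0.1294]
ee_rot: [0.516, -0.483, 0.517, 0.484]
wrist_force: [0.2, -0.0, -0.5]
opening: 0.0596
7.1 [ 0.56880863 -0.29031868  0.1293451 ] [ 0.58646487 -0.25275907  0.1293451 ] [-0.16  0.16  0.01  0.   -1.42  0.09] [ 0.6133571  -0.08492364 -0.85066117]
dp [0.0933, -0.0007, -0.0003] turn [-0.002, 0.0001, -0.0017] deg 0.2 len 0.093
```

View pics/b4.png

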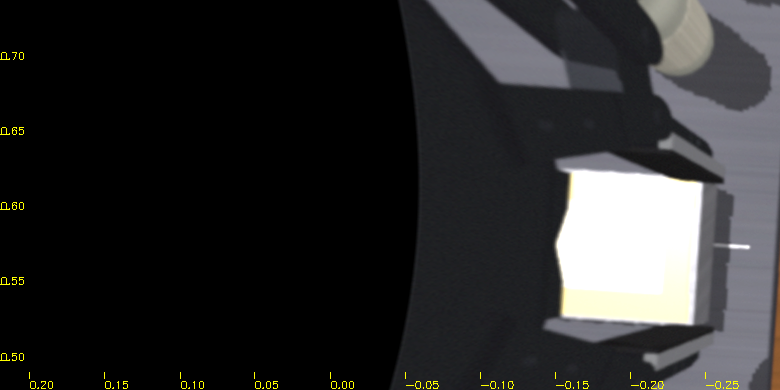

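The view from the right shows the pallet's right edge from (702,182) to (693,325). Its yaw is −0.063, so it is square to the press, and its centre is at (0.588, −0.148) in press axes. That leaves about 26 mm to each pillar foot. Now I lower and push +y′.

```bash
python3 -m creep '{"dp":[[0.05,-0.0007,0],[0.085,-0.0007,0],[0.0935,-0.0007,0],[0.0935,-0.0007,0]],"turn":[[-0.002,0,-0.0017],[-0.002,0,-0.0017],[-0.002,0,-0.0017],[-0.002,0,-0.0017]]}'
python3 -m creep '{"dp":[[0,0,0.015],[0,0,0.025],[0,0,0.032],[0,0,0.038],[0,0,0.045],[0,0,0.053],[0,0,0.063],[0,0,0.073],[0,0,0.083],[0,0,0.093],[0,0,0.103],[0,0,0.113],[0,0,0.123],[0,0,0.133],[0,0,0.143],[0,0,0.152],[0,0,0.16],[0,0,0.166],[0,0,0.17],[0,0,0.17]],"turn":[[0,0,0],[0,0,0],[0,0,0],[0,0,0],[0,0,0],[0,0,0],[0,0,0],[0,0,0],[0,0,0],[0,0,0],[0,0,0],[0,0,0],[0,0,0],[0,0,0],[0,0,0],[0,0,0],[0,0,0],[0,0,0],[0,0,0],[0,0,0]]}'
python3 - <<'E'
from h import *
save('wrist','w5'); save('side','s5'); p,r,o=pose(); print(o['t'],p,P(p),o['wrist_force'],r.as_rotvec())
d=load('s5'); s=1300; b=bird(d,.042,.44,.76,-.22,.33,s,False); b=cv2.convertScaleAbs(b,alpha=1.4)
cv2.imwrite('pics/b5.png',grid(b,.76,.33,s))
E
```

```text
t: 7.6
tcp_pos: [0.5694, -0.2907, 0.0366]
ee_rot: [0.516, -0.484, 0.516, 0.484]
wrist_force: [-0.5, 0.4, 0.9]
opening: 0.0597
t: 10.1
tcp_pos: [0.5798, -0.12, 0.0354]
ee_rot: [0.516, -0.483, 0.516, 0.484]
wrist_force: [0.9, -1.3, -0.3]
opening: 0.0598
10.2 [ 0.57950083 -0.12005972  0.03498585] [ 0.58607545 -0.08216515  0.03498585] [-0.15713686 -0.57640807  0.02021266] [-1.15993274  1.23908795  1.16395124]
```

View pics/b5.png

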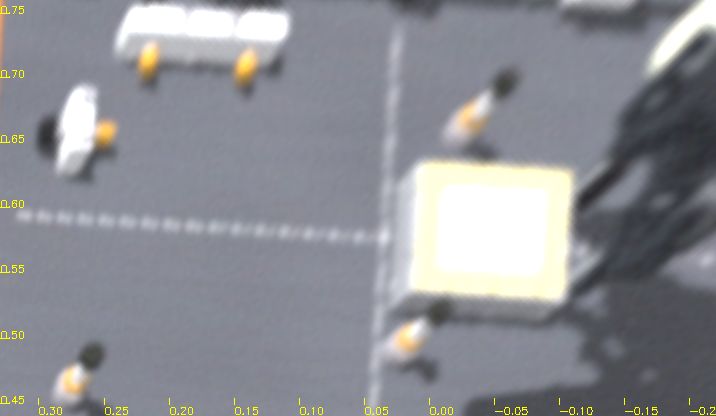

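This side view, rectified at z = 0.042, shows the pallet square in the gap with corners (420,160), (573,172), (565,302) and (410,292). Its centre is at (0.584, −0.011) in press axes. The rear screw tips at (148,72) and (246,78) give x′ = 0.700. The side screw tip at (116,133) gives y′ = 0.279, which matches the first measurement. I push on by 208 mm, stopping about 20 mm short of the side screw.

```bash
python3 -m creep '{"dp":[[0,0,0.005],[0,0,0.013],[0,0,0.025],[0,0,0.037],[0,0,0.05],[0,0,0.063],[0,0,0.076],[0,0,0.089],[0,0,0.102],[0,0,0.115],[0,0,0.128],[0,0,0.141],[0,0,0.154],[0,0,0.166],[0,0,0.177],[0,0,0.187],[0,0,0.196],[0,0,0.203],[0,0,0.208],[0,0,0.208]],"turn":[[0,0,0],[0,0,0],[0,0,0],[0,0,0],[0,0,0],[0,0,0],[0,0,0],[0,0,0],[0,0,0],[0,0,0],[0,0,0],[0,0,0],[0,0,0],[0,0,0],[0,0,0],[0,0,0],[0,0,0],[0,0,0],[0,0,0],[0,0,0]]}'
python3 - <<'E'
from h import *
p,r,o=pose(); print(o['t'],p,P(p),o['wrist_force'])
E
```

```text
t: 12.7
tcp_pos: [0.5934, 0.0873, 0.0361]
ee_rot: [0.516, -0.484, 0.516, 0.484]
wrist_force: [-0.9, 0.3, 0.6]
opening: 0.0594
12.7 [0.59342229 0.08733177 0.03608809] [0.58649656 0.12569264 0.03608809] [-0.9024292   0.28176479  0.63826458]
```

```bash
python3 -m creep '{"dp":[[0,0,-0.02],[-0.05,0,-0.02],[-0.095,0.03,0.01],[-0.095,0.06,0.04],[-0.095,0.0835,0.071],[-0.095,0.0835,0.071],[-0.095,0.0835,0.071],[-0.095,0.0835,0.071],[-0.095,0.0835,0.071],[-0.095,0.0835,0.071],[-0.095,0.0835,0.071],[-0.095,0.0835,0.071],[-0.095,0.0835,0.071]],"turn":[[0,0,0],[0,0,0],[0.17,0,0],[0.34,0,0],[0.51,0,0],[0.68,0,0],[0.85,0,0],[1.02,0,0],[1.19,0,0],[1.36,0,0],[1.53,0,0],[1.571,0,0],[1.571,0,0]]}'
python3 - <<'E'
from h import *
save('wrist','w6'); save('side','s6'); p,r,o=pose(); print(o['t'],p,P(p),np.round(o['joint_positions'],2),o['wrist_force'])
plan(W(.503,.197,.036),PSI)
d=load('s6'); s=1300; b=bird(d,.042,.48,.76,.05,.33,s,False); e=load('w6'); b2=bird(e,.042,.48,.76,.05,.33,s)
cv2.imwrite('pics/b6.png',cv2.convertScaleAbs(np.hstack([grid(b,.76,.33,s),grid(b2,.76,.33,s)]),alpha=1.3))
E
```

```text
t: 14.32
tcp_pos: [0.5147, 0.1622, 0.1312]
ee_rot: [0.707, 0.023, 0.707, -0.023]
wrist_force: [0.3, -0.6, -0.1]
opening: 0.0596
14.425 [0.51463057 0.16247242 0.13115314] [0.50299052 0.19555675 0.13115314] [ 0.68 -0.11 -0.26 -0.   -1.42 -2.31] [-0.28305784 -0.51198048 -0.31054407]
dp [0.0952, 0.0014, 0.0001] turn [0.0012, -0.0005, -0.0003] deg 0.1 len 0.095
```

View pics/b6.png

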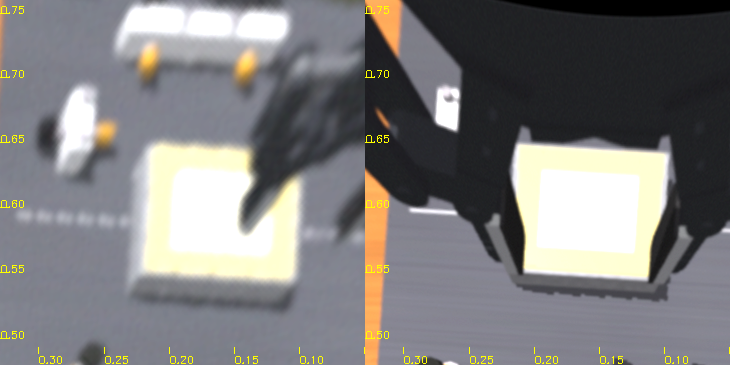

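The side view on the left shows the pallet's front edge from (145,273) to (296,281). That puts it at x′ = 0.535 with centre y′ = 0.196, nearly square, and about 65 mm from the rear screws. I narrow the fingers to about 20 mm, inside the screw span, so the pallet will seat itself squarely on both screws.

```bash
python3 -m creep '{"dp":[[0.03,0.001,0],[0.06,0.001,0],[0.085,0.001,0],[0.091,0.001,0],[0.091,0.001,0]],"turn":[[0,0,0],[0,0,0],[0,0,0],[0,0,0],[0,0,0]]}' 0.75
python3 -m creep '{"dp":[[0,0,0.01],[0,0,0.016],[0,0,0.021],[0,0,0.026],[0,0,0.032],[0,0,0.038],[0,0,0.044],[0,0,0.05],[0,0,0.056],[0,0,0.061],[0,0,0.066],[0,0,0.07],[0,0,0.073],[0,0,0.075],[0,0,0.075]],"turn":[[0,0,0],[0,0,0],[0,0,0],[0,0,0],[0,0,0],[0,0,0],[0,0,0],[0,0,0],[0,0,0],[0,0,0],[0,0,0],[0,0,0],[0,0,0],[0,0,0],[0,0,0]]}'
python3 - <<'E'
from h import *
save('side','s7'); p,r,o=pose(); print(o['t'],p,P(p),o['wrist_force'],o['opening'])
d=load('s7'); s=1800; b=bird(d,.042,.52,.76,.09,.30,s,False)
cv2.imwrite('pics/b7.png',cv2.convertScaleAbs(grid(b,.76,.30,s),alpha=1.3))
E
```

```text
t: 15.05
tcp_pos: [0.5148, 0.1639, 0.0405]
ee_rot: [0.707, 0.023, 0.707, -0.023]
wrist_force: [-0.6, -0.3, 1.0]
opening: 0.0215
t: 16.92
tcp_pos: [0.5897, 0.1592, 0.0398]
ee_rot: [0.707, 0.023, 0.707, -0.023]
wrist_force: [-0.5, -0.1, 0.5]
opening: 0.0214
16.975 [0.58966983 0.1592045  0.03974895] [0.57808359 0.19716985 0.03974895] [-0.33939354 -0.39390919  0.06892108] 0.02132995797658223
```

View pics/b7.png

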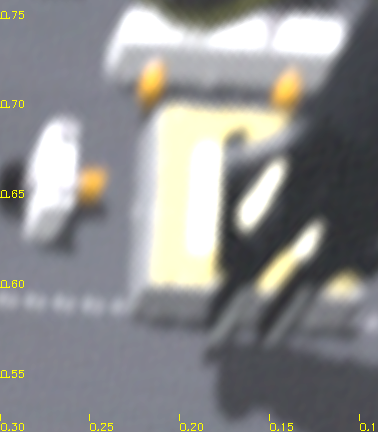

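The pallet's far edge is at about r = 106, roughly 11 mm short of the rear screw tips in x′. I now approach slowly and feel for contact.

```bash
python3 -m creep '{"dp":[[0,0,0.002],[0,0,0.004],[0,0,0.006],[0,0,0.007]],"turn":[[0,0,0],[0,0,0],[0,0,0],[0,0,0]]}'
for i in 1; do python3 -m creep '{"dp":[[0,0,0.0005],[0,0,0.001]],"turn":[[0,0,0],[0,0,0]]}' | egrep 't:|tcp|force'; done
python3 -m creep '{"dp":[[0,0,0.0005]],"turn":[[0,0,0]]}' | egrep 't:|tcp|force'
```

```text
t: 17.48
tcp_pos: [0.5965, 0.1587, 0.0398]
ee_rot: [0.706, 0.023, 0.707, -0.023]
wrist_force: [-2.4, 0.5, 0.1]
opening: 0.0212
t: 17.73
tcp_pos: [0.5974, 0.1587, 0.0398]
ee_rot: [0.706, 0.023, 0.707, -0.023]
wrist_force: [-0.5, 0.0, -0.1]
t: 17.85
tcp_pos: [0.5978, 0.1586, 0.0398]
ee_rot: [0.706, 0.023, 0.707, -0.023]
wrist_force: [-0.9, 0.2, -0.6]
```

```bash
cat > f.py <<'E'
from h import *
p,r,o=pose(); f=P(np.array(o['wrist_force'])); print(round(o['t'],2),'press',P(p).round(4),'F',f.round(2))
E
python3 f.py
```

```text
17.85 press [0.5863 0.1971 0.0398] F [-0.92  0.1  -0.63]
```

```bash
cat >> f.py <<'E'
import sys
if len(sys.argv)>1:
    m=max(abs(f[0]),abs(f[1])); sys.exit(m>float(sys.argv[1]))
E
python3 -m creep '{"dp":[[0,0,0.0005]],"turn":[[0,0,0]]}' >/dev/null; python3 f.py 4 &&
python3 -m creep '{"dp":[[0,0,0.0005]],"turn":[[0,0,0]]}' >/dev/null && python3 f.py 4 &&
python3 -m creep '{"dp":[[0,0,0.0005]],"turn":[[0,0,0]]}' >/dev/null && python3 f.py 4 &&
python3 -m creep '{"dp":[[0,0,0.0005]],"turn":[[0,0,0]]}' >/dev/null && python3 f.py 4 &&
python3 -m creep '{"dp":[[0,0,0.0005]],"turn":[[0,0,0]]}' >/dev/null && python3 f.py 4 &&
python3 -m creep '{"dp":[[0,0,0.0005]],"turn":[[0,0,0]]}' >/dev/null && python3 f.py 4 &&
python3 -m creep '{"dp":[[0,0,0.0005]],"turn":[[0,0,0]]}' >/dev/null && python3 f.py 4 &&
python3 -m creep '{"dp":[[0,0,0.0005]],"turn":[[0,0,0]]}' >/dev/null && python3 f.py 4
```

```text
17.98 press [0.5868 0.1971 0.0399] F [-1.22 -1.23 -0.89]False
```

```bash
sed -i 's/sys.exit(m>float(sys.argv\[1\]))/sys.exit(int(m>float(sys.argv[1])))/' f.py
python3 -m creep '{"dp":[[0,0,0.0005]],"turn":[[0,0,0]]}' >/dev/null; python3 f.py 4 &&
python3 -m creep '{"dp":[[0,0,0.0005]],"turn":[[0,0,0]]}' >/dev/null && python3 f.py 4 &&
python3 -m creep '{"dp":[[0,0,0.0005]],"turn":[[0,0,0]]}' >/dev/null && python3 f.py 4 &&
python3 -m creep '{"dp":[[0,0,0.0005]],"turn":[[0,0,0]]}' >/dev/null && python3 f.py 4 &&
python3 -m creep '{"dp":[[0,0,0.0005]],"turn":[[0,0,0]]}' >/dev/null && python3 f.py 4 &&
python3 -m creep '{"dp":[[0,0,0.0005]],"turn":[[0,0,0]]}' >/dev/null && python3 f.py 4 &&
python3 -m creep '{"dp":[[0,0,0.0005]],"turn":[[0,0,0]]}' >/dev/null && python3 f.py 4 &&
python3 -m creep '{"dp":[[0,0,0.0005]],"turn":[[0,0,0]]}' >/dev/null && python3 f.py 4
```

```text
18.1 press [0.5873 0.1971 0.0399] F [-1.01 -0.21 -0.32]
18.23 press [0.5878 0.1972 0.04  ] F [-0.75  0.51 -0.  ]
18.35 press [0.5883 0.1972 0.04  ] F [-1.03 -0.33 -0.87]
18.48 press [0.5888 0.1971 0.04  ] F [-0.73 -0.02 -1.03]
18.6 press [0.5893 0.1972 0.0399] F [-1.1   0.01 -1.55]
18.73 press [0.5898 0.1972 0.0399] F [-0.76  0.64 -1.23]
18.85 press [0.5903 0.1972 0.0399] F [-0.79  0.69 -1.69]
18.98 press [0.5908 0.1971 0.04  ] F [-1.84 -0.43 -0.47]
```

```bash

python3 -m creep '{"dp":[[0,0,0.0005]],"turn":[[0,0,0]]}' >/dev/null; python3 f.py 3 &&
python3 -m creep '{"dp":[[0,0,0.0005]],"turn":[[0,0,0]]}' >/dev/null && python3 f.py 3 &&
python3 -m creep '{"dp":[[0,0,0.0005]],"turn":[[0,0,0]]}' >/dev/null && python3 f.py 3 &&
python3 -m creep '{"dp":[[0,0,0.0005]],"turn":[[0,0,0]]}' >/dev/null && python3 f.py 3 &&
python3 -m creep '{"dp":[[0,0,0.0005]],"turn":[[0,0,0]]}' >/dev/null && python3 f.py 3 &&
python3 -m creep '{"dp":[[0,0,0.0005]],"turn":[[0,0,0]]}' >/dev/null && python3 f.py 3 &&
python3 -m creep '{"dp":[[0,0,0.0005]],"turn":[[0,0,0]]}' >/dev/null && python3 f.py 3 &&
python3 -m creep '{"dp":[[0,0,0.0005]],"turn":[[0,0,0]]}' >/dev/null && python3 f.py 3
```

```text
19.1 press [0.5913 0.1972 0.0399] F [-0.48  0.07 -0.27]
19.23 press [0.5918 0.1972 0.04  ] F [-0.89 -0.65 -1.22]
19.35 press [0.5923 0.1972 0.04  ] F [-1.04 -0.32 -1.59]
19.48 press [0.5928 0.1972 0.04  ] F [-0.94  0.4  -0.73]
19.6 press [0.593  0.1971 0.0399] F [-5.34  1.01 -0.36]
```

```bash

python3 -m creep '{"dp":[[0,0,0.0]],"turn":[[0,0,0]]}' >/dev/null; python3 f.py 7 &&
python3 -m creep '{"dp":[[0,0,0.0001]],"turn":[[0,0,0]]}' >/dev/null && python3 f.py 7 &&
python3 -m creep '{"dp":[[0,0,0.0001]],"turn":[[0,0,0]]}' >/dev/null && python3 f.py 7 &&
python3 -m creep '{"dp":[[0,0,0.0001]],"turn":[[0,0,0]]}' >/dev/null && python3 f.py 7
```

```text
19.73 press [0.593  0.1972 0.04  ] F [-4.35 -0.12 -0.14]
19.85 press [0.593  0.1972 0.0399] F [-5.37  0.25  0.93]
19.98 press [0.5931 0.1971 0.04  ] F [-5.5   0.46  2.84]
20.1 press [0.593  0.1971 0.0399] F [-6.77  0.66  1.97]
```

```bash

python3 -m creep '{"dp":[[0,0,0.0002]],"turn":[[0,0,0]]}' >/dev/null; python3 f.py 10 &&
python3 -m creep '{"dp":[[0,0,0.0001]],"turn":[[0,0,0]]}' >/dev/null && python3 f.py 10 &&
python3 -m creep '{"dp":[[0,0,0.0001]],"turn":[[0,0,0]]}' >/dev/null && python3 f.py 10
```

```text
20.23 press [0.5931 0.1972 0.0399] F [-6.79  1.02  2.81]
20.35 press [0.5931 0.1971 0.0399] F [-8.6   0.63  3.44]
20.48 press [0.5931 0.1971 0.0399] F [-7.92  0.94  2.97]
```

```bash

python3 -m creep '{"dp":[[0,0,0.0002]],"turn":[[0,0,0]]}' >/dev/null; python3 f.py 12 &&
python3 -m creep '{"dp":[[0,0,0.0001]],"turn":[[0,0,0]]}' >/dev/null && python3 f.py 12; 
python3 -m creep '{"dp":[[0,0,0]],"turn":[[0,0,0]]}' >/dev/null && python3 f.py 12
```

```text
20.6 press [0.5931 0.1971 0.0399] F [-9.54 -0.05  3.64]
20.73 press [0.5931 0.1971 0.0399] F [-10.36  -0.13   4.27]
20.85 press [0.5931 0.1971 0.0399] F [-9.24  0.59  3.07]
```

```bash

python3 -m creep '{"dp":[[0,0,0.00015]],"turn":[[0,0,0]]}' >/dev/null; python3 f.py 
python3 -m creep '{"dp":[[0,0,0]],"turn":[[0,0,0]]}' >/dev/null; python3 f.py
python3 -m creep '{"dp":[[0,0,0],[0,0,0]],"turn":[[0,0,0],[0,0,0]]}' >/dev/null; python3 f.py 
python3 -m creep '{"dp":[[0,0,0],[0,0,0]],"turn":[[0,0,0],[0,0,0]]}' >/dev/null; python3 f.py 
python3 -m creep '{"dp":[[0,0,0],[0,0,0]],"turn":[[0,0,0],[0,0,0]]}' >/dev/null; python3 f.py
```

```text
20.98 press [0.5931 0.1972 0.04  ] F [-9.83  0.82  4.35]
21.1 press [0.5931 0.1971 0.04  ] F [-10.71   0.74   4.52]
21.35 press [0.5931 0.1971 0.0399] F [-10.16   0.25   3.65]
21.6 press [0.5931 0.1971 0.04  ] F [-9.43  1.16  5.04]
21.85 press [0.5931 0.1971 0.04  ] F [-10.78   0.82   5.59]
```

```bash

python3 -m creep '{"dp":[[0,0,0.00015],[0,0,0.00015],[0,0,0.00015]],"turn":[[0,0,0],[0,0,0],[0,0,0]]}' >/dev/null; python3 f.py 
python3 -m creep '{"dp":[[0,0,0],[0,0,0],[0,0,0]],"turn":[[0,0,0],[0,0,0],[0,0,0]]}' >/dev/null; python3 f.py
python3 -m creep '{"dp":[[0,0,-0.0005],[0,0,-0.002],[0,0,-0.02],[-0.05,0,-0.02],[-0.095,0,-0.02],[-0.095,0,-0.02]],"turn":[[0,0,0],[0,0,0],[0,0,0],[0,0,0],[0,0,0],[0,0,0]]}' 
python3 - <<'E'
from h import *
p,r,o=pose(); print(P(p)); plan(W(.65,.197-.06-.011-.025,p[2]),PSI+np.pi/2)
save('side','s8'); d=load('s8'); s=1800; b=bird(d,.042,.52,.76,.09,.30,s,False)
cv2.imwrite('pics/b8.png',cv2.convertScaleAbs(grid(b,.76,.30,s),alpha=1.3))
E
```

```text
22.23 press [0.5931 0.1971 0.04  ] F [-11.39   0.53   4.81]
22.6 press [0.5931 0.1971 0.0399] F [-10.99   0.51   4.06]
t: 23.35
tcp_pos: [0.5892, 0.1602, 0.141]
ee_rot: [0.71, 0.024, 0.703, -0.021]
wrist_force: [0.7, 0.3, -0.8]
opening: 0.0213
[0.57757503 0.1980986  0.14100927]
dp [0.0002, -0.0972, 0.0723] turn [-1.5698, 0.0109, 0.0039] deg 89.9 len 0.121
```

View pics/b8.png

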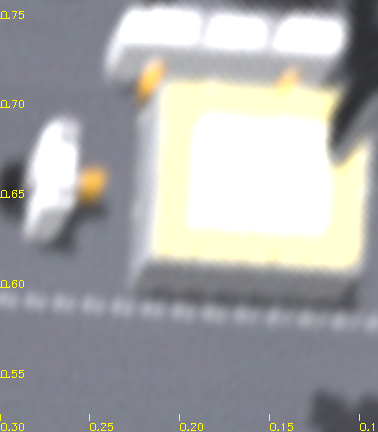

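The pallet is seated on both rear screws, at (152,85) and (288,80), with its edge parallel to the bracket. The side screw tip at (105,183) is about 22 mm from the pallet's left edge. I held about 10 to 11 N for more than 0.5 s. Next I push from its right side.

```bash
python3 -m creep '{"dp":[[0,-0.03,0],[0,-0.06,0.02],[0,-0.094,0.05],[0,-0.094,0.078],[0,-0.094,0.078],[0,-0.094,0.078],[0,-0.094,0.078],[0,-0.094,0.078],[0,-0.094,0.078],[0,-0.094,0.078],[0,-0.094,0.078]],"turn":[[-0.17,0,0],[-0.34,0,0],[-0.51,0,0],[-0.68,0,0],[-0.85,0,0],[-1.02,0,0],[-1.19,0,0],[-1.36,0,0],[-1.53,0,0],[-1.571,0,0],[-1.571,0,0]]}'
python3 - <<'E'
from h import *
p,r,o=pose(); print(o['t'],P(p),o['joint_positions']); plan(W(.654,.104,.040),PSI+np.pi/2)
E
```

```text
t: 24.78
tcp_pos: [0.658, 0.0604, 0.1338]
ee_rot: [0.515, -0.483, 0.516, 0.484]
wrist_force: [-0.3, -0.1, -1.1]
opening: 0.0216
24.775 [0.65268692 0.10300904 0.13376732] [ 3.93358348e-01  2.14540109e-01  7.80638805e-02 -2.33891880e-04
 -1.43583537e+00 -4.57970630e-01]
dp [0.0938, -0.0015, 0.001] turn [0.0004, -0.0005, -0.0015] deg 0.1 len 0.094
```

```bash
python3 -m creep '{"dp":[[0.05,-0.0015,0],[0.085,-0.0015,0],[0.094,-0.0015,0],[0.094,-0.0015,0]],"turn":[[0,0,0],[0,0,0],[0,0,0],[0,0,0]]}'; python3 f.py
python3 -m creep '{"dp":[[0,0,0.01],[0,0,0.015],[0,0,0.018],[0,-0.0002,0.02],[0,-0.0004,0.022],[0,-0.0006,0.024],[0,-0.0008,0.026],[0,-0.001,0.028],[0,-0.0011,0.03],[0,-0.0012,0.032],[0,-0.0013,0.034],[0,-0.0014,0.035]],"turn":[[0,0,0],[0,0,0],[0,0,0],[0,0,0],[0,0,0],[0,0,0],[0,0,0],[0,0,0],[0,0,0],[0,0,0],[0,0,0],[0,0,0]]}'; python3 f.py
```

```text
t: 25.28
tcp_pos: [0.6597, 0.0603, 0.0412]
ee_rot: [0.516, -0.484, 0.516, 0.484]
wrist_force: [0.1, 0.7, 0.4]
opening: 0.0219
25.27 press [0.6544 0.103  0.0412] F [0.01 0.72 0.42]
t: 26.78
tcp_pos: [0.6622, 0.0939, 0.0409]
ee_rot: [0.514, -0.483, 0.517, 0.484]
wrist_force: [-4.4, -6.3, 3.0]
opening: 0.0211
26.77 press [0.6547 0.1367 0.0409] F [-3.99 -6.58  2.99]
```

```bash
python3 -m creep '{"dp":[[0,0,0]],"turn":[[0,0,0]]}' >/dev/null; python3 f.py
python3 - <<'E'
from h import *
save('side','s9'); d=load('s9'); s=1800; b=bird(d,.042,.52,.76,.09,.30,s,False)
cv2.imwrite('pics/b9.png',cv2.convertScaleAbs(grid(b,.76,.30,s),alpha=1.3))
E
```

```text
26.9 press [0.6547 0.1367 0.0409] F [-3.66 -6.18  3.61]
```

View pics/b9.png

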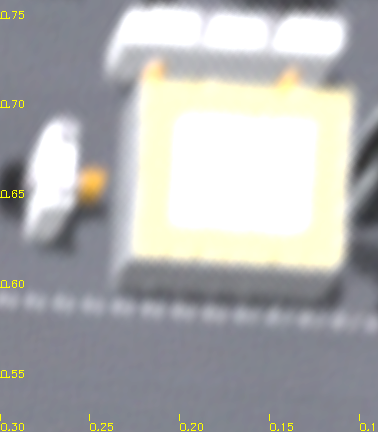

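The pallet has moved about 11 mm left and is still on the rear screws. About 10 mm of gap remains at the side screw (105,183). The 4 N sideways bias adds drag, so I ease it and continue.

```bash
python3 -m creep '{"dp":[[0,0.0007,0.0005],[0,0.0009,0.001]],"turn":[[0,0,0],[0,0,0]]}' >/dev/null; python3 f.py 7 &&
python3 -m creep '{"dp":[[0,0,0.001],[0,0,0.002]],"turn":[[0,0,0],[0,0,0]]}' >/dev/null; python3 f.py 6 &&
python3 -m creep '{"dp":[[0,0,0.001],[0,0,0.002]],"turn":[[0,0,0],[0,0,0]]}' >/dev/null; python3 f.py 6
```

```text
27.2 press [0.6547 0.1391 0.0409] F [-0.34 -1.85  1.18]
27.45 press [0.6547 0.1414 0.0409] F [-1.26 -2.28  0.37]
27.7 press [0.6547 0.1434 0.0409] F [-1.08 -2.9   0.47]
```

```bash

python3 -m creep '{"dp":[[0,0,0.0005],[0,0,0.001]],"turn":[[0,0,0],[0,0,0]]}' >/dev/null; python3 f.py 5 &&
python3 -m creep '{"dp":[[0,0,0.0005]],"turn":[[0,0,0]]}' >/dev/null && python3 f.py 5 &&
python3 -m creep '{"dp":[[0,0,0.0005]],"turn":[[0,0,0]]}' >/dev/null && python3 f.py 5 &&
python3 -m creep '{"dp":[[0,0,0.0005]],"turn":[[0,0,0]]}' >/dev/null && python3 f.py 5 &&
python3 -m creep '{"dp":[[0,0,0.0005]],"turn":[[0,0,0]]}' >/dev/null && python3 f.py 5 &&
python3 -m creep '{"dp":[[0,0,0.0005]],"turn":[[0,0,0]]}' >/dev/null && python3 f.py 5 &&
python3 -m creep '{"dp":[[0,0,0.0005]],"turn":[[0,0,0]]}' >/dev/null && python3 f.py 5 &&
python3 -m creep '{"dp":[[0,0,0.0005]],"turn":[[0,0,0]]}' >/dev/null && python3 f.py 5 &&
python3 -m creep '{"dp":[[0,0,0.0005]],"turn":[[0,0,0]]}' >/dev/null && python3 f.py 5 &&
python3 -m creep '{"dp":[[0,0,0.0005]],"turn":[[0,0,0]]}' >/dev/null && python3 f.py 5
```

```text
27.95 press [0.6547 0.1443 0.0409] F [ 0.58 -2.56  0.52]
28.07 press [0.6547 0.1448 0.0409] F [ 0.45 -1.96 -0.44]
28.2 press [0.6547 0.1453 0.0409] F [-0.6  -1.19  0.33]
28.32 press [0.6546 0.1458 0.0409] F [-0.77 -2.33  0.53]
28.45 press [0.6546 0.1463 0.0409] F [ 0.13 -1.28  0.06]
28.57 press [0.6546 0.1468 0.0409] F [-0.17 -1.66  0.52]
28.7 press [0.6546 0.1473 0.0409] F [-0.31 -1.3  -0.64]
28.82 press [0.6546 0.1478 0.0409] F [-0.19 -1.5  -0.39]
28.95 press [0.6546 0.1483 0.0409] F [ 0.23 -1.55 -0.07]
29.07 press [0.6546 0.1487 0.0409] F [-0.34 -0.71 -0.73]
```

```bash

python3 -m creep '{"dp":[[0,-0.0001,0.0005]],"turn":[[0,0,0]]}' >/dev/null && python3 f.py 4 &&
python3 -m creep '{"dp":[[0,-0.0001,0.0005]],"turn":[[0,0,0]]}' >/dev/null && python3 f.py 4 &&
python3 -m creep '{"dp":[[0,-0.0001,0.0005]],"turn":[[0,0,0]]}' >/dev/null && python3 f.py 4 &&
python3 -m creep '{"dp":[[0,0,0.0005]],"turn":[[0,0,0]]}' >/dev/null && python3 f.py 4 &&
python3 -m creep '{"dp":[[0,0,0.0005]],"turn":[[0,0,0]]}' >/dev/null && python3 f.py 4 &&
python3 -m creep '{"dp":[[0,0,0.0005]],"turn":[[0,0,0]]}' >/dev/null && python3 f.py 4 &&
python3 -m creep '{"dp":[[0,0,0.0005]],"turn":[[0,0,0]]}' >/dev/null && python3 f.py 4 &&
python3 -m creep '{"dp":[[0,0,0.0005]],"turn":[[0,0,0]]}' >/dev/null && python3 f.py 4
```

```text
29.2 press [0.6547 0.1492 0.0409] F [-0.4  -2.36  0.27]
29.32 press [0.6547 0.1496 0.0409] F [-1.28 -3.19  0.05]
29.45 press [0.6547 0.1498 0.0409] F [-1.71 -4.35  0.65]
```

```bash

python3 -m creep '{"dp":[[0,0,0.0002]],"turn":[[0,0,0]]}' >/dev/null && python3 f.py 8 &&
python3 -m creep '{"dp":[[0,0,0.0002]],"turn":[[0,0,0]]}' >/dev/null && python3 f.py 8 &&
python3 -m creep '{"dp":[[0,0,0.0002]],"turn":[[0,0,0]]}' >/dev/null && python3 f.py 8 &&
python3 -m creep '{"dp":[[0,0,0.0002]],"turn":[[0,0,0]]}' >/dev/null && python3 f.py 8
```

```text
29.57 press [0.6547 0.15   0.0409] F [-1.2  -3.57  1.1 ]
29.7 press [0.6547 0.1502 0.0409] F [-1.97 -4.8   0.89]
29.82 press [0.6547 0.1504 0.0409] F [-3.06 -4.35  1.83]
29.95 press [0.6547 0.1506 0.0409] F [-2.67 -3.74  1.24]
```

```bash

python3 -m creep '{"dp":[[0,0.0003,0.0003]],"turn":[[0,0,0]]}' >/dev/null && python3 f.py 6 &&
python3 -m creep '{"dp":[[0,0,0.0004]],"turn":[[0,0,0]]}' >/dev/null && python3 f.py 6 &&
python3 -m creep '{"dp":[[0,0,0.0004]],"turn":[[0,0,0]]}' >/dev/null && python3 f.py 6 &&
python3 -m creep '{"dp":[[0,0,0.0004]],"turn":[[0,0,0]]}' >/dev/null && python3 f.py 6 &&
python3 -m creep '{"dp":[[0,0,0.0004]],"turn":[[0,0,0]]}' >/dev/null && python3 f.py 6 &&
python3 -m creep '{"dp":[[0,0,0.0004]],"turn":[[0,0,0]]}' >/dev/null && python3 f.py 6
```

```text
30.07 press [0.6546 0.1512 0.0409] F [-0.04 -5.71 -1.03]
30.2 press [0.6547 0.1512 0.0409] F [-1.24 -6.2   1.15]
```

```bash

python3 -m creep '{"dp":[[0,0,0.0001]],"turn":[[0,0,0]]}' >/dev/null && python3 f.py 9 &&
python3 -m creep '{"dp":[[0,0,0.0001]],"turn":[[0,0,0]]}' >/dev/null && python3 f.py 9 &&
python3 -m creep '{"dp":[[0,0,0.0001]],"turn":[[0,0,0]]}' >/dev/null && python3 f.py 9 &&
python3 -m creep '{"dp":[[0,0,0.0001]],"turn":[[0,0,0]]}' >/dev/null && python3 f.py 9
```

```text
30.32 press [0.6547 0.1512 0.0409] F [-1.16 -5.36  0.71]
30.45 press [0.6547 0.1512 0.0409] F [-1.41 -6.8   1.17]
30.57 press [0.6547 0.1512 0.0409] F [-1.65 -6.56  0.2 ]
30.7 press [0.6547 0.1512 0.0409] F [-1.01 -6.96  0.6 ]
```

```bash

python3 -m creep '{"dp":[[0,0,0.0002]],"turn":[[0,0,0]]}' >/dev/null && python3 f.py 11 &&
python3 -m creep '{"dp":[[0,0,0.0002]],"turn":[[0,0,0]]}' >/dev/null && python3 f.py 11 &&
python3 -m creep '{"dp":[[0,0,0.0001]],"turn":[[0,0,0]]}' >/dev/null && python3 f.py 11 &&
python3 -m creep '{"dp":[[0,0,0]],"turn":[[0,0,0]]}' >/dev/null && python3 f.py 11
```

```text
30.82 press [0.6547 0.1512 0.0409] F [-1.38 -7.89  1.01]
30.95 press [0.6547 0.1512 0.0409] F [ 0.38 -8.45  1.83]
31.07 press [0.6547 0.1512 0.0409] F [-1.16 -8.44  0.25]
31.2 press [0.6546 0.1512 0.0409] F [-1.39 -8.42  0.27]
```

```bash

python3 -m creep '{"dp":[[0,0,0.0002]],"turn":[[0,0,0]]}' >/dev/null && python3 f.py 12 &&
python3 -m creep '{"dp":[[0,0,0.0002]],"turn":[[0,0,0]]}' >/dev/null && python3 f.py 12
python3 -m creep '{"dp":[[0,0,0]],"turn":[[0,0,0]]}' >/dev/null && python3 f.py 12
```

```text
31.32 press [0.6547 0.1513 0.0409] F [-0.83 -8.89  0.12]
31.45 press [0.6546 0.1513 0.0409] F [-1.29 -8.94  1.14]
31.57 press [0.6547 0.1513 0.0409] F [-0.65 -8.67  0.57]
```

```bash

python3 -m creep '{"dp":[[0,0,0.0002]],"turn":[[0,0,0]]}' >/dev/null && python3 f.py 12 &&
python3 -m creep '{"dp":[[0,0,0.0001]],"turn":[[0,0,0]]}' >/dev/null && python3 f.py 12 &&
python3 -m creep '{"dp":[[0,0,0.0001]],"turn":[[0,0,0]]}' >/dev/null && python3 f.py 12
python3 -m creep '{"dp":[[0,0,0]],"turn":[[0,0,0]]}' >/dev/null && python3 f.py 12
```

```text
31.7 press [0.6546 0.1513 0.0409] F [ -0.22 -10.27   0.53]
31.82 press [0.6546 0.1513 0.0409] F [ -1.   -10.73   1.32]
31.95 press [0.6546 0.1513 0.0409] F [-0.83 -9.96  1.26]
32.08 press [0.6547 0.1513 0.0409] F [ -1.03 -10.53   0.74]
```

```bash

python3 -m creep '{"dp":[[0,0,0.00012],[0,0,0.00012]],"turn":[[0,0,0],[0,0,0]]}' >/dev/null ; python3 f.py 
python3 -m creep '{"dp":[[0,0,0],[0,0,0]],"turn":[[0,0,0],[0,0,0]]}' >/dev/null ; python3 f.py 
python3 -m creep '{"dp":[[0,0,0],[0,0,0],[0,0,0]],"turn":[[0,0,0],[0,0,0],[0,0,0]]}' >/dev/null ; python3 f.py 
python3 -m creep '{"dp":[[0,0,-0.0007],[0,0,-0.0014],[0,0,-0.003],[0,0,-0.02],[0,0,-0.025],[-0.05,0,-0.025],[-0.095,0,-0.025],[-0.095,0,-0.025]],"turn":[[0,0,0],[0,0,0],[0,0,0],[0,0,0],[0,0,0],[0,0,0],[0,0,0],[0,0,0]]}'
python3 - <<'E'
from h import *
save('side','s10');save('wrist','w10'); d=load('s10'); s=2000; b=bird(d,.036,.57,.76,.08,.29,s,False); b2=bird(load('w10'),.036,.57,.76,.08,.29,s)
b2=cv2.resize(b2,None,fx=.9,fy=.9); o=np.zeros((380,b.shape[1]+b2.shape[1],3),np.uint8); o[:b.shape[0],:b.shape[1]]=b; o[:b2.shape[0],b.shape[1]:]=b2
cv2.imwrite('pics/b10.png',cv2.convertScaleAbs(o,alpha=1.1))
E
```

```text
32.33 press [0.6547 0.1513 0.0409] F [-0.94 -9.28  1.32]
32.58 press [0.6546 0.1513 0.0409] F [ -0.99 -10.86   0.43]
32.95 press [0.6546 0.1513 0.0409] F [ -1.62 -10.9    1.39]
t: 33.95
tcp_pos: [0.6641, 0.086, 0.1419]
ee_rot: [0.519, -0.485, 0.513, 0.482]
wrist_force: [-0.9, 0.3, -0.9]
opening: 0.0216Traceback (most recent call last):
  File "<stdin>", line 3, in <module>
ValueError: could not broadcast input array from shape (381,420,3) into shape (380,420,3)
```

The picture limit of 12 is used up, so I check the final pose numerically. I compare edge profiles in the rectified side images: just after the rear press (s8) against now (s10).

```bash
python3 - <<'E'
from h import *
p,r,o=pose(); print(o['t'],P(p))
def birdP(d,z,x0,x1,y0,y1,s):  # plan in press axes: rows -x', cols -y'
    xs=np.arange(x1,x0,-1/s); ys=np.arange(y1,y0,-1/s); X,Y=np.meshgrid(xs,ys,indexing='ij')
    Q=np.stack([X*EX[0]+Y*EY[0],X*EX[1]+Y*EY[1],np.full_like(X,z)],-1)
    c=(Q-d['T'][:3,3])@d['T'][:3,:3]; K=d['K']
    m=cv2.remap(d['im'],(K[0,0]*c[...,0]/-c[...,2]+K[0,2]).astype('f4'),(K[1,1]*-c[...,1]/-c[...,2]+K[1,2]).astype('f4'),cv2.INTER_CUBIC)
    return cv2.GaussianBlur(m,(0,0),2)[...,1].astype(float)
s=2000
for f in ('s8','s9','s10'):
    d=load(f)
    def edge(z,x0,x1,y0,y1,ax):
        b=birdP(d,z,x0,x1,y0,y1,s); g=np.gradient(b,axis=ax); g=np.abs(g)
        n=b.shape[ax]; k=g.argmax(ax); base=x1 if ax==0 else y1
        v=base-k/s; u=(y1-np.arange(b.shape[1])/s) if ax==0 else (x1-np.arange(b.shape[0])/s)
        # robust fit
        m=np.ones(len(u),bool)
        for _ in range(4):
            c=np.polyfit(u[m],v[m],1); e=v-np.polyval(c,u); m=abs(e)<max(2*e[m].std(),.0006)
        return np.polyval(c,u.mean()).round(4),c[0].round(3),m.mean().round(2)
    print(f,'near edge x',edge(.042,.59,.622,.17,.23,0),'left edge y',edge(.042,.23,.24,0,0,1) if 0 else edge(.042,.62,.69,.235,.30,1),'side nose tip row:',edge(.032,.62,.622,.17,.23,0) if 0 else '')
E
```

```text
34.05 [0.65489966 0.1287152  0.13639246]
s8 near edge x (np.float64(0.6022), np.float64(-0.003), np.float64(0.91)) left edge y (np.float64(0.2739), np.float64(-0.08), np.float64(1.0)) side nose tip row: 
s9 near edge x (np.float64(0.6022), np.float64(-0.016), np.float64(0.94)) left edge y (np.float64(0.2794), np.float64(-0.142), np.float64(1.0)) side nose tip row: 
s10 near edge x (np.float64(0.6023), np.float64(-0.012), np.float64(0.97)) left edge y (np.float64(0.2889), np.float64(-0.055), np.float64(1.0)) side nose tip row:
```

The near edge is unchanged at x′ = 0.602, so the pallet is still on the rear stop. The yaw estimate is ambiguous at −0.003 against −0.012, below a pixel. A light centred nudge onto the rear screws, below 10 N, will make sure both are touching.

```bash
python3 -m creep '{"dp":[[0,0.02,0.02],[0,0.05,0.05],[0,0.09,0.0936],[0,0.09,0.0936],[0,0.09,0.0936],[0,0.09,0.0936],[0,0.09,0.0936],[0,0.09,0.0936],[0,0.09,0.0936],[0,0.09,0.0936],[0,0.09,0.0936]],"turn":[[0.17,0,0],[0.34,0,0],[0.51,0,0],[0.68,0,0],[0.85,0,0],[1.02,0,0],[1.19,0,0],[1.36,0,0],[1.53,0,0],[1.571,0,0],[1.571,0,0]]}'
python3 - <<'E'
from h import *
p,r,o=pose(); print(o['t'],P(p)); plan(W(.565,.2223,.040),PSI)
E
```

```text
t: 35.42
tcp_pos: [0.5773, 0.1847, 0.1344]
ee_rot: [0.706, 0.022, 0.708, -0.023]
wrist_force: [0.3, -0.7, 0.3]
opening: 0.0212
35.425 [0.56409224 0.22177997 0.13443723]
dp [0.0944, 0.0006, 0.0012] turn [0.0012, -0.0026, 0.0009] deg 0.2 len 0.094
```

```bash
python3 -m creep '{"dp":[[0.05,0.0005,0],[0.085,0.0005,0],[0.0944,0.0005,0],[0.0944,0.0005,0]],"turn":[[0.001,-0.0026,0.001],[0.001,-0.0026,0.001],[0.001,-0.0026,0.001],[0.001,-0.0026,0.001]]}' >/dev/null; python3 f.py
python3 -m creep '{"dp":[[0,0,0.01],[0,0,0.018],[0,0,0.023],[0,0,0.026],[0,0,0.0265]],"turn":[[0,0,0],[0,0,0],[0,0,0],[0,0,0],[0,0,0]]}' >/dev/null; python3 f.py 4 && 
python3 -m creep '{"dp":[[0,0,0.0005]],"turn":[[0,0,0]]}' >/dev/null && python3 f.py 4 &&
python3 -m creep '{"dp":[[0,0,0.0005]],"turn":[[0,0,0]]}' >/dev/null && python3 f.py 4 &&
python3 -m creep '{"dp":[[0,0,0.0005]],"turn":[[0,0,0]]}' >/dev/null && python3 f.py 4 &&
python3 -m creep '{"dp":[[0,0,0.0004]],"turn":[[0,0,0]]}' >/dev/null && python3 f.py 4 &&
python3 -m creep '{"dp":[[0,0,0.0004]],"turn":[[0,0,0]]}' >/dev/null && python3 f.py 4 &&
python3 -m creep '{"dp":[[0,0,0.0004]],"turn":[[0,0,0]]}' >/dev/null && python3 f.py 4
```

```text
35.92 press [0.5647 0.2224 0.0417] F [-0.2  -0.15  0.06]
36.55 press [0.5912 0.2225 0.0416] F [-0.23 -0.58  0.58]
36.67 press [0.5915 0.2225 0.0416] F [ 0.04 -0.95  0.12]
36.8 press [0.592  0.2226 0.0417] F [ 0.39 -1.05 -0.87]
36.92 press [0.5925 0.2226 0.0417] F [-0.44 -0.26 -0.76]
37.05 press [0.5929 0.2226 0.0417] F [-0.6  -0.13 -0.39]
37.17 press [0.593  0.2226 0.0417] F [-4.21 -0.37  2.8 ]
```

Contact comes at x′ = 0.593, exactly where it was at the first rear press, so the pallet never left the stop. I add a touch more push, then retreat.

```bash
python3 -m creep '{"dp":[[0,0,0.0002],[0,0,0.0002],[0,0,0.0002]],"turn":[[0,0,0],[0,0,0],[0,0,0]]}' >/dev/null; python3 f.py
python3 -m creep '{"dp":[[0,0,-0.0005],[0,0,-0.001],[0,0,-0.003],[0,0,-0.02],[0,0,-0.03],[-0.05,0,-0.03],[-0.1,0,-0.04],[-0.12,0,-0.05],[-0.12,0,-0.05],[-0.12,0,-0.05]],"turn":[[0,0,0],[0,0,0],[0,0,0],[0,0,0],[0,0,0],[0,0,0],[0,0,0],[0,0,0],[0,0,0],[0,0,0]]}'
python3 - <<'E'
from h import *
save('side','s11'); save('scene','sc11'); p,r,o=pose(); print(o['t'],P(p))
# compare bystanders and pillars: image difference start vs end
for a,b,spots in (('side0','s11',dict(near=(324,215),far=(296,184),corner=(265,270),rear=(232,208),side=(221,236),jar=(321,152),cup=(220,332))),('scene0','sc11',dict(near=(322,200),far=(325,238),corner=(380,177),rear=(387,238),side=(402,214),jar=(279,262),cup=(413,155),spat=(182,238)))):
    A=cv2.cvtColor(load(a)['im'],6);B=cv2.cvtColor(load(b)['im'],6)
    for n,(u,v) in spots.items():
        h=9; t=A[v-h:v+h+1,u-h:u+h+1]; w=B[v-h-6:v+h+7,u-h-6:u+h+7]; m=cv2.matchTemplate(w,t,5); _,sc,_,l=cv2.minMaxLoc(m); print(a,n,'shift',(l[0]-6,l[1]-6),round(sc,2))
E
```

```text
37.55 press [0.593  0.2226 0.0416] F [-5.54  0.84  2.22]
t: 38.8
tcp_pos: [0.556, 0.1865, 0.1597]
ee_rot: [0.707, 0.023, 0.707, -0.023]
wrist_force: [0.7, -0.4, -0.5]
opening: 0.0215
38.9 [0.54283096 0.2220454  0.15944574]
side0 near shift (0, 0) 0.86
side0 far shift (0, 0) 1.0
side0 corner shift (0, 0) 1.0
side0 rear shift (-1, 0) 0.32
side0 side shift (0, 0) 0.97
side0 jar shift (0, 0) 0.89
side0 cup shift (0, 0) 1.0
scene0 near shift (0, 0) 0.78
scene0 far shift (0, 0) 1.0
scene0 corner shift (1, 1) 0.38
scene0 rear shift (0, 0) 0.91
scene0 side shift (0, 0) 0.65
scene0 jar shift (0, 0) 1.0
scene0 cup shift (0, 0) 1.0
scene0 spat shift (0, 0) 1.0
```

```bash
python3 -c "
from plant import *
close_job(); print('done')"
```

```text
the job is handed in; nothing more can be done
done
```

The pallet is registered: it passed squarely between the near and far pillars and rests against both stops. I handed the job in at about 39 s of the 72 s, with the robot clear and touching nothing.

- **Path:** I squared the pallet with a two-finger push, then slid it through the gap with about 22–26 mm clear of each pillar foot. The mid-gap picture agreed with this.
- **Rear stop:** I held a wrist force of about 10–11 N (highest reading 11.4 N) on both screws for over 1.5 s.
- **Side stop:** I slid it along the rear screws onto the side screw and held about 10–11 N (highest reading 10.9 N) for over a second. While it was sliding, before it reached the side screw, a sideways bias briefly pressed it on the rear screws with 4 N. I eased that off.
- **Extra nudge at the rear:** One image check of the pallet's yaw was inconclusive (−0.003 against −0.012 rad, below a pixel). I therefore nudged it once more against the rear screws with about 5.5 N after the side press. Contact came at the same position as before, so it had not left the stop.

**Last checks:**
- **Nothing moved:** Template matching found no shift in the pillars, stops, jar, cup or spatula. The rear stop matched poorly in the side view and the corner pillar in the scene view, most likely because the arm was in the way. Each matched well in the other view.
- **Forces are wrist readings:** What the stops felt is lower by roughly 1–2 N of friction.
- **Final pose not seen in a picture:** I had used all 12, so it rests on the contact readings and the numerical edge check. After the last nudge I did not re-check contact with the side screw.

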